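Find the socket that fits the valve nut

ROBOT

A 6-joint arm with a two-finger parallel gripper is mounted at the origin on the work surface. World frame = base frame: x ahead of the robot, y to its left, z up, the work surface at z = 0. Lengths are in m, angles in rad, forces in N, time in s.
With the tool pointing down it reaches from about 0.35 to 0.975 m from the base axis. Payload 4.9 kg.
Tool frame: the origin (TCP) lies on the front face of the gripper's body, between the roots of the fingers; the fingertips stand ctrl.tip_extent ahead of it and the grasp point (between the pads) lies 54 mm ahead of it (ctrl.tip_extent is the distance from the TCP to the fingertips, in m); z points along the fingers, y is the line along which they close (so a half turn about z gives the same grasp; the last joint's range is limited). The gripper opens to 85 mm and grips with 20 to 120 N. Pads are 22 mm wide; open, the fingers measure 114 mm over their backs; the gripper's body (76 mm by 85 mm) begins 54 mm behind the grasp point. The pads swing forward as they close: fully open they stand 13 mm farther back than shut.
Start: joints at [1.166, 0.053, 1.613, -0, 1.476, -0.119], TCP at [0.176, 0.6, 0.304] pointing down, gripper open.
Joint ranges: [-3.01, 3.01], [-1.01, 2.22], [0.06, 2.58], [-1.02, 4.17], [0.09, 2.62], [-3.14, 3.14]. Speed limits (rad/s): [2.57, 2.57, 3.14, 3.14, 3.14, 3.14].

INTERFACE

Orientations are given as a rotation vector (axis times angle).
In Python, from station import ctrl gives the robot as it stands.
- The arm moves only by the tool apply_moves, never from a script. Its argument "rows" is one flat list of numbers, 6 for each row, row after row: the shift along the tool's x, y, z normalised to -1 to 1, where 1 is 0.6 m, then the turn, a rotation vector about the tool's x, y, z normalised to -1 to 1, where 1 is 90 degrees. A call has 1 to 20 rows; each row is the pose to reach, as a shift and turn from the pose commanded when the call began, along the tool's axes at that moment; what a row does not reach only later rows make up. A row lasts 1/10 s, in which the tool goes at most 50 mm and 8.59 degrees, less where a joint would pass 70% of its speed; a pose out of reach is approached as far as the arm can. A call with a number of a shift or a turn outside -1 to 1 is refused whole. A call with a gripper value outside its range is refused whole. "grip" is the opening, from 0 (shut) to 1 (fully open), set as the call begins (left out, the last holds). The fingers move at their own pace and stop on an object; "grip_force" is the grip in N (left out, the last holds). Time passes only in rows, so rows that repeat a pose let the fingers close. It gives the time, the measured TCP pose, the force, the opening and the grip force at its end, in the units of the state.
- ctrl.get_obs(): the state, without advancing time (a new reading comes with each control period).
- ctrl.get_image(name): name is "scene" or "top" or "wrist"; returns (picture, depth): 420x560x3 uint8, blue, green, red; 420x560 float32, m along the optical axis (not along the pixel's ray), 0 where there is no reading.
- ctrl.camera_model(name): a dict with "mtx" (3x3 intrinsics, pixels), "R" (3x3) and "t" (3): a world point X has camera coordinates R X + t; the wrist camera has in their place "tool_from_camera" (4x4, takes a point from camera to tool coordinates, whose origin is the TCP and whose axes are the flange's). Camera axes: x right, y down, z forward; pixel columns grow to the right and rows downward; lengths in m; the calibration is good to about 2 mm. A picture is of the moment at which its call begins: read the wrist's pose just before it. camera_model takes no time and is no camera call.
- ctrl.finish_job(): hands the job in; it is judged then, once.
The state is a dict: "t": time; "q": joint angles; "dq": joint speeds; "effort": joint torques, N m; "tool_pos": TCP position; "tool_rot": TCP orientation; "contact_force": force on the tool from outside, world axes, zero at the start; "wrist_torque": the same for the moment, N m; "opening": finger opening in m; "grip_force": force on a finger pad.
Only numpy, scipy, OpenCV 4.12 (cv2) and the standard library are available. Lean on these libraries where they do the work, as an engineer would, in place of code of your own. Each camera call takes 0.05 s, during which the arm holds its last target. There are 200 camera calls.

TASK

Find the socket that fits the end nut beside the dial gauge on the valve block: try the sockets from the tray on that nut until one goes fully home over it; too small a socket stops on the nut, too large a one on the rim of the well round it. Stand every socket that does not fit back upright in the tray, leave everything else on the bench where it is, and finish while still holding the right socket upright in the gripper, fully seated on the nut.

Things in the scene. Friction and masses are not known exactly. Their poses are not given: they have to be found in the camera images.
- socket_small_mid (a point): small steel hand socket, 68 mm high, 100-320 g, standing open end down; point on its axis 34 mm above the rim, z up. Lower 32 mm: hexagon 24 mm across flats, with a hexagonal hole from below, 17 mm across flats, 26 mm deep. Then a neck 23 mm wide, 4 mm high; top 32 mm: hexagonal hand grip, 28 mm across flats, alike on all sockets. All hexagons are in line; x is square to a flat (every 60 degrees)
- socket_medium_mid (a point): medium steel hand socket, 68 mm high, 100-320 g, standing open end down; point on its axis 34 mm above the rim, z up. Lower 32 mm: hexagon 32 mm across flats, with a hexagonal hole from below, 22 mm across flats, 26 mm deep. Then a neck 23 mm wide, 4 mm high; top 32 mm: hexagonal hand grip, 28 mm across flats, alike on all sockets. All hexagons are in line; x is square to a flat (every 60 degrees)
- socket_large_mid (a point): large steel hand socket, 68 mm high, 100-320 g, standing open end down; point on its axis 34 mm above the rim, z up. Lower 32 mm: hexagon 40 mm across flats, with a hexagonal hole from below, 27 mm across flats, 26 mm deep. Then a neck 23 mm wide, 4 mm high; top 32 mm: hexagonal hand grip, 28 mm across flats, alike on all sockets. All hexagons are in line; x is square to a flat (every 60 degrees)
- nut_a: one of the three fixed brass hex nuts, 15 to 25 mm across flats (which is which is not told), each in its own round well, 9 mm deep, rim 60 mm wide. 20 mm high: 16 mm hexagon, 4 mm cone on top. One socket fits (2 mm play); a smaller one stops on the nut's top, a larger one at the latest on the well's rim. Origin: centre of its underside, on the seat; x square to a flat (every 60 degrees)
- nut_b: one of the three fixed brass hex nuts, 15 to 25 mm across flats (which is which is not told), each in its own round well, 9 mm deep, rim 60 mm wide. 20 mm high: 16 mm hexagon, 4 mm cone on top. One socket fits (2 mm play); a smaller one stops on the nut's top, a larger one at the latest on the well's rim. Origin: centre of its underside, on the seat; x square to a flat (every 60 degrees)
- nut_c: one of the three fixed brass hex nuts, 15 to 25 mm across flats (which is which is not told), each in its own round well, 9 mm deep, rim 60 mm wide. 20 mm high: 16 mm hexagon, 4 mm cone on top. One socket fits (2 mm play); a smaller one stops on the nut's top, a larger one at the latest on the well's rim. Origin: centre of its underside, on the seat; x square to a flat (every 60 degrees)
- end_seat (a point): centre of the flat seat (58 mm above the bench; bottom of the well) under the end nut beside the dial gauge: the nut here is the one to work on. A fully seated socket's rim rests on this seat, 9 mm below the rim of the well
- manifold: valve block bolted to the bench: aluminium bar 250 x 60 mm on a 110 x 270 mm foot, with three round wells (y = -70, 0, +70 mm) holding the three nuts, and a round dial gauge lying face up (62 mm diameter, top 49 mm above the bench) at y = +180 mm. Origin at the foot's centre on the bench, y along the bar to the gauge
- tray: dark steel tool tray fixed on the bench, 180 (x) x 270 (y) mm, rim 14 mm high, walls and floor 4 mm thick; origin under its centre on the bench. The sockets stand on its floor in a row along y, about 85 mm apart, at about x = +20 mm, in any order
- extension: socket extension bar, 110 mm long, 18 mm thick, lying in the tray on its robot side, along the row of sockets; origin at the middle of its length, on its underside. Leave alone
- capacitor: standing black can-shaped capacitor, 35 mm diameter, 75 mm high, just beyond the tray; origin under its centre. Leave alone
- screwdriver: screwdriver lying on the bench on the robot's side of the tray, with a blue handle; origin under its middle. Leave alone
- tape: roll of black tape lying flat, 84 mm diameter, 19 mm high; origin under its centre. Leave alone
- wrench: flat steel wrench lying on the robot's side of the valve block; origin under its middle. Leave alone
- relay: small grey box-shaped relay, 30 x 22 x 28 mm high, beyond the valve block; origin under its centre. Leave alone
- mug: white mug, 80 mm diameter, 90 mm high, at the right-hand end of the tray; origin under its centre. Leave alone
Things that resemble listed ones, but are neither listed nor needed, are in the scene too. What is shaped like the part that bears socket_small_mid but purple or red is not meant. Leave any pink look-alike of the part that bears socket_medium_mid alone.

How it is judged:
By the outcome, as a careful person would: the job done as asked, in the order asked, and still so for the second after the job is handed in, while the arm keeps its last pose, push and grip.
It also fails if it takes over 72 s, if anything falls off the work surface, if the arm or the gripper's body presses on something with over 40 N, if the wrist force passes 120 N, or if a joint passes its speed limit or range.

## Working session

There is one attempt and no reset: what is moved stays moved. The work goes in short steps, Python scripts to look and compute and a tool call to move; the robot and the scene stay as the last step left them, time stands still between calls to the robot, and variables do not carry over. Pictures are saved under pics/ and viewed, at most 10 in all, crops included, and the job is handed in when it is done.

Besides the shell and the picture viewer there is one more tool, called after "Call:" as name(argument=value, ...) on one line, values as JSON. apply_moves: Moves the arm, as the interface text tells. Its arguments: {"type":"object","properties":{"rows":{"type":"array","items":{"type":"number"}},"grip":{"type":"number"},"grip_force":{"type":"number"}},"required":["rows"]}

```bash
mkdir -p pics; ls; python3 - <<'E'
from station import ctrl
import cv2,numpy as np
o=ctrl.get_obs();print(o['t'],o['tool_pos'],o['tool_rot'],o['opening'],ctrl.tip_extent)
for n in("top","scene"):
    p,d=ctrl.get_image(n);cv2.imwrite(f"pics/{n}.png",p);np.savez(f"{n}.npz",p=p,d=d)
    m=ctrl.camera_model(n);print(n,m)
print(ctrl.camera_model("wrist"))
E
```

```text
pics
0.0 [0.17602843 0.59920755 0.30266977] [-0.44737394 -3.10905254  0.00313588] 0.08516128250679043 0.0726
top {'mtx': array([[438.74447373,   0.        , 273.89026544],
       [  0.        , 438.74447373, 204.52930798],
       [  0.        ,   0.        ,   1.        ]]), 'R': array([[ 0.04269006, -0.99908309, -0.00324718],
       [-0.97714747, -0.04107492, -0.20855617],
       [ 0.20823157,  0.01207624, -0.978005  ]]), 't': array([-0.09859761,  0.54410673,  1.01171095])}
scene {'mtx': array([[407.78764781,   0.        , 280.69166591],
       [  0.        , 407.78764781, 209.3186786 ],
       [  0.        ,   0.        ,   1.        ]]), 'R': array([[ 0.13253345,  0.99116791,  0.00458847],
       [ 0.76826457, -0.0998009 , -0.63230478],
       [-0.62626227,  0.08732669, -0.77470615]]), 't': array([ 0.02046899, -0.37991084,  1.27546033])}
{'mtx': array([[344.88671679,   0.        , 278.14402836],
       [  0.        , 344.88671679, 208.7555487 ],
       [  0.        ,   0.        ,   1.        ]]), 'tool_from_camera': array([[-1.32357030e-05, -9.56032998e-01, -2.93259113e-01,
         7.44469882e-02],
       [ 9.99999837e-01, -1.80123648e-04,  5.42075057e-04,
         1.13145994e-03],
       [-5.71064543e-04, -2.93259058e-01,  9.56032844e-01,
        -6.98132761e-02],
       [ 0.00000000e+00,  0.00000000e+00,  0.00000000e+00,
         1.00000000e+00]])}
```

View pics/top.png

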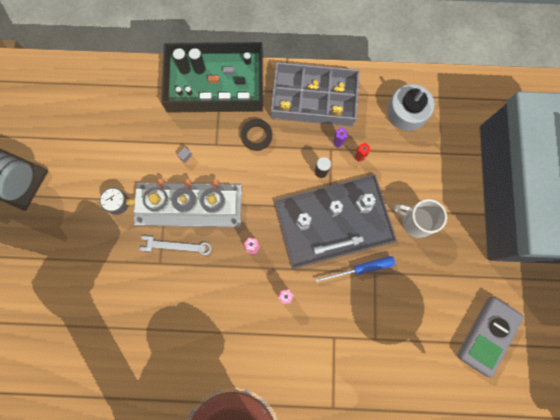

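View pics/scene.png

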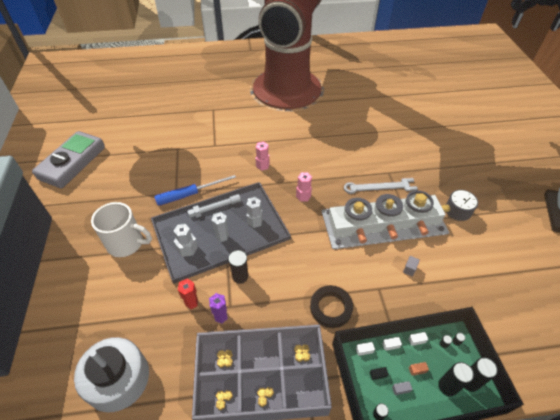

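The top view shows the gauge at (112,201), the wells at (155,199), (183,199) and (212,199), and the sockets in the tray at (305,220), (337,207) and (368,201). The end nut is therefore at (155,199). The scene view agrees, with pink, red and purple decoys outside the tray.

```bash
cat > h.py <<'E'
import numpy as np,cv2
from scipy.spatial.transform import Rotation as Ro
from station import ctrl
def cloud(d,K,R,t):
    v,u=np.indices(d.shape)
    c=np.stack([(u-K[0,2])/K[0,0]*d,(v-K[1,2])/K[1,1]*d,d],-1)
    return (c-t)@R   # R^T (c-t)
def ray(uv,K,R,t,z):
    o=-R.T@t; r=R.T@np.linalg.solve(K,[uv[0],uv[1],1.]); return o+r*(z-o[2])/r[2]
def wristpose():
    o=ctrl.get_obs(); T=np.eye(4);T[:3,:3]=Ro.from_rotvec(o['tool_rot']).as_matrix();T[:3,3]=o['tool_pos']
    m=ctrl.camera_model('wrist'); W=np.linalg.inv(T@m['tool_from_camera']); return m['mtx'],W[:3,:3],W[:3,3],o
E
python3 - <<'E'
from h import *
for n in('top','scene'):
    z=np.load(n+'.npz');m=ctrl.camera_model(n);P=cloud(z['d'],m['mtx'],m['R'],m['t'])
    for name,lo,hi in(('h>60',.060,.10),('40-55',.040,.056)):
        M=((P[...,2]>lo)&(P[...,2]<hi)&(z['d']>0)).astype(np.uint8)
        k,l,s,c=cv2.connectedComponentsWithStats(M)
        for i in range(1,k):
            if s[i,4]>15: 
                q=P[l==i]; print(n,name,s[i],c[i].round(1),np.median(q,0).round(4),q[:,2].max().round(3))
m=ctrl.camera_model('top');a=(m['mtx'],m['R'],m['t'])
for uv,zz in(((112,201),.049),((155,199),.078),((183,199),.078),((212,199),.078),((305,219),.072),((337,206),.072),((368,200),.072)):print(uv,ray(uv,*a,zz).round(4))
E
```

```text
top h>60 [172  48  16  19 207] [179.7  57.4] [0.9116 0.18   0.094 ] 0.1
top h>60 [188  48  15  20 209] [195.2  57.3] [0.9137 0.1407 0.0938] 0.1
top h>60 [399  84  32  37 586] [413.4 102. ] [ 0.8219 -0.4145  0.0779] 0.099
top h>60 [ 489  111   71  150 1327] [500.1 192.2] [ 0.5937 -0.6095  0.0801] 0.1
top h>60 [421 112   7   6  16] [423.8 114.4] [ 0.7974 -0.446   0.0611] 0.062
top h>60 [335 128  12  12 116] [340.7 133.5] [ 0.7339 -0.2351  0.0665] 0.074
top h>60 [357 143  13  13 119] [363.4 148.6] [ 0.6961 -0.2907  0.0671] 0.072
top h>60 [  0 151  30  49 513] [ 14.9 178. ] [0.581  0.5507 0.0823] 0.1
top h>60 [316 157  15  15 163] [322.9 164.1] [ 0.6505 -0.1912  0.0741] 0.079
top h>60 [142 187  25  24 292] [153.9 198.3] [0.5486 0.2141 0.0672] 0.082
top h>60 [171 187  25  25 396] [182.6 199.1] [0.5495 0.1455 0.0662] 0.082
top h>60 [200 188  24  24 337] [211.3 199.5] [0.5511 0.0757 0.0667] 0.081
top h>60 [361 194  14  12 132] [367.6 199.6] [ 0.5667 -0.301   0.0714] 0.077
top h>60 [329 201  14  13 127] [335.5 206.8] [ 0.5452 -0.2226  0.0711] 0.075
top h>60 [396 200  50  34 518] [425.  215.3
[... 5660 characters left out ...]
 [ 80 349  65  59 363] [123.  388.7] [ 0.8709 -0.3866  0.0509] 0.056
scene 40-55 [441 373  20  21  99] [447.2 386.5] [0.9302 0.1276 0.0479] 0.056
scene 40-55 [468 383  15   6  52] [473.7 385.9] [0.934  0.1727 0.0485] 0.056
scene 40-55 [374 404  14  15 157] [380.9 410.7] [0.9507 0.0108 0.0522] 0.055
scene 40-55 [499 406  21   6  34] [508.4 408.7] [0.9739 0.2123 0.0485] 0.056
scene 40-55 [458 411  40   9  60] [478.2 415.3] [0.9763 0.1617 0.0481] 0.056
(112, 201) [0.5417 0.3233 0.049 ]
(155, 199) [0.5449 0.2095 0.078 ]
(183, 199) [0.5478 0.1424 0.078 ]
(212, 199) [0.5507 0.073  0.078 ]
(305, 219) [ 0.5125 -0.1513  0.072 ]
(337, 206) [ 0.5474 -0.2271  0.072 ]
(368, 200) [ 0.5653 -0.3013  0.072 ]
```

Call:
apply_moves(rows=[-0.783,-0.441,0.138,0,0,-0.182,-0.783,-0.441,0.138,0,0,-0.182,-0.783,-0.441,0.138,0,0,-0.182,-0.783,-0.441,0.138,0,0,-0.182,-0.783,-0.441,0.138,0,0,-0.182,-0.783,-0.441,0.138,0,0,-0.182,-0.783,-0.441,0.138,0,0,-0.182,-0.783,-0.441,0.138,0,0,-0.182,-0.783,-0.441,0.138,0,0,-0.182,-0.783,-0.441,0.138,0,0,-0.182,-0.783,-0.441,0.138,0,0,-0.182,-0.783,-0.441,0.138,0,0,-0.182,-0.783,-0.441,0.138,0,0,-0.182,-0.783,-0.441,0.138,0,0,-0.182,-0.783,-0.441,0.138,0,0,-0.182,-0.783,-0.441,0.138,0,0,-0.182], grip=1)

```text
t: 1.7
tool_pos: [0.5517, 0.2143, 0.2214]
tool_rot: [-0.003, 3.141, 0.0]
contact_force: [-0.1, -0.0, -0.0]
opening: 0.0855
grip_force: 0.0
```

```bash
cat >> h.py <<'E'
def rel(p,yaw=None):
    "rows numbers to go to world p, with tool y axis at angle yaw (rad) from world +y, tool straight down"
    o=ctrl.get_obs();R=Ro.from_rotvec(o['tool_rot'])
    s=R.inv().apply(np.array(p)-o['tool_pos'])/.6
    cur=np.arctan2(-R.as_matrix()[0,1],R.as_matrix()[1,1])
    if yaw is None: yaw=cur
    G=Ro.from_euler('z',yaw)*Ro.from_matrix(np.diag([-1.,1,-1]))
    r=(R.inv()*G).as_rotvec()/(np.pi/2)
    print('row',s.round(4),r.round(4),'yaw now',cur.round(4),'pos',o['tool_pos'].round(4),'t',o['t'],'F',np.round(o['contact_force'],1),'op',round(o['opening'],4),'gf',round(o['grip_force'],1))
E
python3 - <<'E'
from h import *
K,R,t,o=wristpose()
p,d=ctrl.get_image('wrist');np.savez('w1.npz',p=p,d=d,K=K,R=R,t=t)
cv2.imwrite('pics/w1.png',p);rel([.552,.213,.22],0)
P=cloud(d,K,R,t)
M=((P[...,2]>.055)&(P[...,2]<.072)&(d>0)).astype(np.uint8)
k,l,s,c=cv2.connectedComponentsWithStats(M)
for i in range(1,k):
    if s[i,4]>50:print(s[i],c[i].round(1),np.median(P[l==i],0).round(4))
E
```

```text
row [-0.0003 -0.0021  0.0023] [0.0001 0.0002 0.0011] yaw now 0.0018 pos [0.5518 0.2143 0.2214] t 1.75 F [ 0.2 -1.  -0.3] op 0.0857 gf 0.0
[ 238  169   87   86 4576] [280.9 210.2] [0.5472 0.2174 0.0594]
[ 137  171   89   86 5409] [181. 213.] [0.5494 0.1494 0.0664]
[  35  173   94   86 5348] [ 82.5 214.3] [0.5501 0.0814 0.0659]
```

View pics/w1.png

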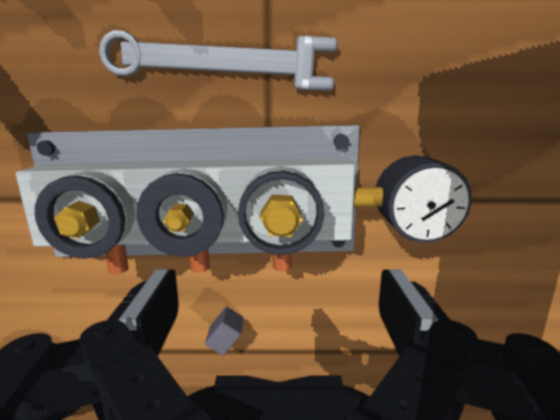

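The end nut is at (281,214) in its ring. It is clearly the largest of the three; the centre one at (178,217) is the smallest. Next I measure its size, centre and flat angle.

```bash
cat >> h.py <<'E'
def hexfit(pts):
    "pts Nx2 silhouette: widths vs angle"
    h=cv2.convexHull(pts.astype(np.float32))[:,0]
    a=np.radians(np.arange(0,60,1.)); W=[]
    for th in a:
        ws=[];cs=[]
        for k in range(3):
            n=np.array([np.cos(th+k*np.pi/3),np.sin(th+k*np.pi/3)]);s=h@n;ws.append(s.max()-s.min());cs.append(n*(s.max()+s.min())/2)
        W.append((np.mean(ws),ws,sum(cs)*2/3))
    i=int(np.argmin([w[0] for w in W])); j=int(np.argmax([w[0] for w in W]))
    return np.degrees(a[i]),W[i][0],np.array(W[i][1]).round(4),W[i][2].round(4),W[j][0]
def px2xy(uv,K,R,t,z): return np.array([ray(q,K,R,t,z)[:2] for q in uv])
E
python3 - <<'E'
from h import *
z=np.load('w1.npz');p,K,R,t=z['p'],z['K'],z['R'],z['t']
hsv=cv2.cvtColor(p,cv2.COLOR_BGR2HSV)
big=lambda M:max(cv2.findContours(M,0,1)[0],key=cv2.contourArea)[:,0]
for nm,(u0,u1) in dict(end=(235,325),mid=(135,225),far=(33,127)).items():
    S=np.zeros(p.shape[:2],np.uint8);S[172:255,u0:u1]=1
    Y=((hsv[...,1]>130)&(hsv[...,2]>60)&(S>0)).astype(np.uint8)
    c=big(Y)
    for zz in(.074,.066): print(nm,zz,hexfit(px2xy(c,K,R,t,zz)))
    D=((hsv[...,2]<75)&(hsv[...,1]<110)&(S>0)).astype(np.uint8)
    c=big(D);e=cv2.minEnclosingCircle(px2xy(c,K,R,t,.067).astype(np.float32));print(' ring',np.round(e[0],4),e[1]); 
    print(cv2.fitEllipse(px2xy(c,K,R,t,.067).astype(np.float32)*1000))
cv2.imwrite('pics/nut.png',cv2.resize(p[165:260,230:330],None,fx=5,fy=5,interpolation=2))
E
```

```text
end 0.074 (np.float64(57.00000000000001), np.float64(0.026266052161156895), array([0.0259, 0.025 , 0.028 ]), array([0.5495, 0.2173]), np.float64(0.028816399191224324))
end 0.066 (np.float64(57.00000000000001), np.float64(0.027233546924253338), array([0.0268, 0.0259, 0.029 ]), array([0.5521, 0.2173]), np.float64(0.02987779950752874))
 ring [0.5502 0.2178] 0.030005579814314842
((549.9478759765625, 217.2000274658203), (54.970603942871094, 59.0489616394043), 76.34278106689453)
mid 0.074 (np.float64(2.0), np.float64(0.01774338438788343), array([0.0181, 0.0151, 0.0201]), array([0.5508, 0.1488]), np.float64(0.019354723380780092))
mid 0.066 (np.float64(2.0), np.float64(0.018396928906461763), array([0.0188, 0.0156, 0.0208]), array([0.5535, 0.1463]), np.float64(0.020067626935768485))
 ring [0.5521 0.149 ] 0.030155466869473457
((552.4368286132812, 148.7462615966797), (55.51280212402344, 59.30909729003906), 24.046424865722656)
far 0.074 (np.float64(40.0), np.float64(0.02568034772858675), array([0.0206, 0.0294, 0.027 ]), array([0.5522, 0.0807]), np.float64(0.027791301185198774))
far 0.066 (np.float64(40.0), np.float64(0.026626288230542985), array([0.0213, 0.0305, 0.028 ]), array([0.555 , 0.0758]), np.float64(0.02881497573676099))
 ring [0.5536 0.0806] 0.030720490962266922
((553.14111328125, 80.3914794921875), (55.743892669677734, 60.92605209350586), 20.477327346801758)
```

View pics/nut.png

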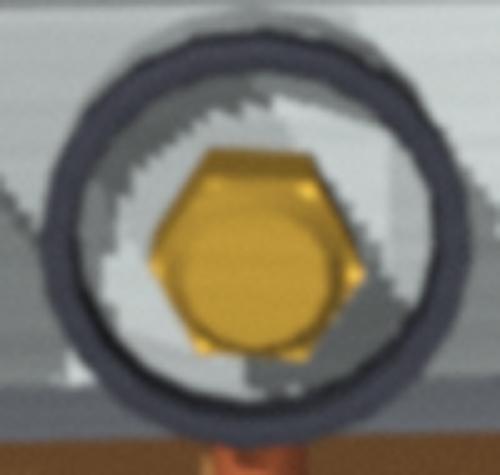

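The end nut measures about 25 mm across flats, so it should take the large socket. Its corners lie almost along world y, and its yaw is about -2.5° (mod 60). A second view at a 90° yaw will cancel the hand-eye offset.

Call:
apply_moves(rows=[0,0,0,0,0,-1,0,0,0,0,0,-1,0,0,0,0,0,-1,0,0,0,0,0,-1,0,0,0,0,0,-1,0,0,0,0,0,-1,0,0,0,0,0,-1,0,0,0,0,0,-1,0,0,0,0,0,-1,0,0,0,0,0,-1,0,0,0,0,0,-1,0,0,0,0,0,-1,0,0,0,0,0,-1])

```text
t: 3.05
tool_pos: [0.5521, 0.2137, 0.2213]
tool_rot: [-2.22, 2.222, -0.0]
contact_force: [-0.8, 1.2, -0.4]
opening: 0.0852
grip_force: 0.0
```

```bash
python3 - <<'E'
from h import *
K,R,t,o=wristpose()
p,d=ctrl.get_image('wrist');np.savez('w2.npz',p=p,d=d,K=K,R=R,t=t);cv2.imwrite('pics/w2.png',p);print(o['tool_pos'],o['q'])
big=lambda M:max(cv2.findContours(M,0,1)[0],key=cv2.contourArea)[:,0]
rel(o['tool_pos'])
for f in('w1.npz','w2.npz'):
    z=np.load(f);p,K,R,t=z['p'],z['K'],z['R'],z['t'];hsv=cv2.cvtColor(p,cv2.COLOR_BGR2HSV)
    q=R@np.array([.55,.2175,.067])+t;q=K@q;q=(q[:2]/q[2]).astype(int);print(q)
    S=np.zeros(p.shape[:2],np.uint8);cv2.circle(S,tuple(q.tolist()),50,1,-1)
    D=((hsv[...,2]<85)&(hsv[...,1]<110)&(S>0)).astype(np.uint8);c=big(D)
    h=cv2.convexHull(c)[:,0]; print('hull ell',cv2.fitEllipse(px2xy(h,K,R,t,.067).astype(np.float32)*1000))
    e=cv2.minEnclosingCircle(px2xy(c,K,R,t,.067).astype(np.float32));print(np.round(e[0],4),e[1])
    cv2.circle(S,tuple(q.tolist()),30,2,-1)
    Y=((hsv[...,1]>130)&(hsv[...,2]>60)&(S>1)).astype(np.uint8);c=big(Y)
    for zz in (.078,.074,.066):print(zz,hexfit(px2xy(c,K,R,t,zz)))
E
```

```text
[0.55213886 0.21369779 0.22127411] [ 2.43613535e-01  3.94344795e-02  1.76778792e+00  2.92622042e-05
  1.33411000e+00 -2.89716932e+00]
row [-0.0001  0.0001 -0.0001] [-0.0001  0.      0.    ] yaw now 1.5701 pos [0.5522 0.2136 0.2212] t 3.1 F [0.7 1.  0.3] op 0.0848 gf 0.0
[281 213]
hull ell ((550.1422119140625, 217.2032470703125), (58.09950637817383, 60.252403259277344), 84.5569839477539)
[0.5502 0.2172] 0.03043551556766033
0.078 (np.float64(57.00000000000001), np.float64(0.025782323765747257), array([0.0254, 0.0245, 0.0274]), array([0.5481, 0.2172]), np.float64(0.028285680283906916))
0.074 (np.float64(57.00000000000001), np.float64(0.026266052161156895), array([0.0259, 0.025 , 0.028 ]), array([0.5495, 0.2173]), np.float64(0.028816399191224324))
0.066 (np.float64(57.00000000000001), np.float64(0.027233546924253338), array([0.0268, 0.0259, 0.029 ]), array([0.5521, 0.2173]), np.float64(0.02987779950752874))
[282 220]
hull ell ((551.8511962890625, 215.44369506835938), (58.18726348876953, 60.08835983276367), 15.861089706420898)
[0.5522 0.2152] 0.030319932848215103
0.078 (np.float64(58.00000000000001), np.float64(0.02571978353461594), array([0.0269, 0.0263, 0.0239]), array([0.5513, 0.2138]), np.float64(0.028322537493059668))
0.074 (np.float64(58.00000000000001), np.float64(0.02620258667209427), array([0.0274, 0.0268, 0.0244]), array([0.5513, 0.2152]), np.float64(0.028854184494385326))
0.066 (np.float64(58.00000000000001), np.float64(0.027168252519788726), array([0.0284, 0.0278, 0.0253]), array([0.5512, 0.218 ]), np.float64(0.029917580239342507))
```

View pics/w2.png

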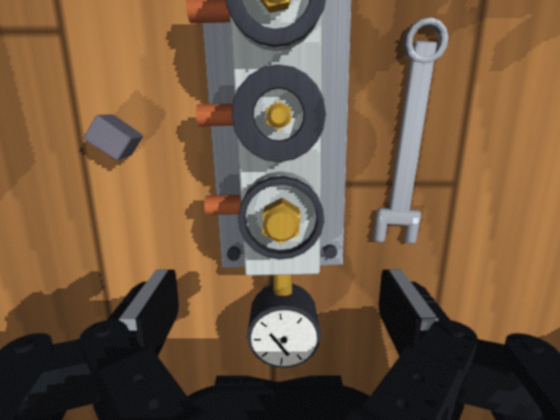

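The ring centre is (550.1,217.2) at yaw 0 and (551.9,215.4) at yaw 90. That puts the true nut centre near (0.552, 0.217), with the camera biased +1.8 mm along tool x. Next I go over the tray.

```bash
python3 -c "
from h import *
rel([.55,-.222,.26],.34)"
```

```text
row [ 0.726   0.0031 -0.0646] [-1.000e-04  1.000e-04  7.831e-01] yaw now 1.5701 pos [0.5522 0.2136 0.2212] t 3.1 F [0.7 1.  0.3] op 0.0848 gf 0.0
```

Call:
apply_moves(rows=[0.726,0.003,-0.065,0,0,0.783,0.726,0.003,-0.065,0,0,0.783,0.726,0.003,-0.065,0,0,0.783,0.726,0.003,-0.065,0,0,0.783,0.726,0.003,-0.065,0,0,0.783,0.726,0.003,-0.065,0,0,0.783,0.726,0.003,-0.065,0,0,0.783,0.726,0.003,-0.065,0,0,0.783,0.726,0.003,-0.065,0,0,0.783,0.726,0.003,-0.065,0,0,0.783,0.726,0.003,-0.065,0,0,0.783,0.726,0.003,-0.065,0,0,0.783,0.726,0.003,-0.065,0,0,0.783])

```text
t: 4.4
tool_pos: [0.5506, -0.2209, 0.2598]
tool_rot: [0.536, -3.095, -0.001]
contact_force: [-0.4, -0.4, 0.5]
opening: 0.0853
grip_force: 0.0
```

```bash
python3 - <<'E'
from h import *
K,R,t,o=wristpose()
p,d=ctrl.get_image('wrist');np.savez('w3.npz',p=p,d=d,K=K,R=R,t=t);cv2.imwrite('pics/w3.png',p)
rel([.55,-.222,.26],.34)
P=cloud(d,K,R,t)
for lo,hi in((.062,.082),(.026,.045)):
    M=((P[...,2]>lo)&(P[...,2]<hi)&(d>0)).astype(np.uint8)
    k,l,s,c=cv2.connectedComponentsWithStats(M)
    for i in range(1,k):
        if 60<s[i,4]<4000:print(lo,s[i],c[i].round(1),np.median(P[l==i],0).round(4))
E
```

```text
row [ 0.0017 -0.0013 -0.0002] [ 0.0002 -0.0001  0.0018] yaw now 0.3428 pos [ 0.5507 -0.2209  0.2599] t 4.45 F [ 1.1 -0.1  0.6] op 0.0856 gf 0.0
0.062 [   0   17   91  130 2544] [44.9 91.4] [ 0.5314 -0.4017  0.0737]
0.062 [540 145  20  40 564] [551.3 165.3] [ 0.4538 -0.0329  0.0674]
0.062 [ 151  168   44   42 1261] [172.6 188.5] [ 0.5672 -0.3001  0.0717]
0.062 [ 360  170   44   40 1269] [381.2 189.2] [ 0.5139 -0.1489  0.0718]
0.062 [ 255  177   41   40 1182] [274.9 196.9] [ 0.5472 -0.2237  0.0718]
0.062 [ 251  297   38   42 1304] [269.6 318.1] [ 0.6497 -0.1922  0.0746]
0.062 [181 359  33  31 763] [197.1 374.2] [ 0.7331 -0.2347  0.0679]
0.026 [  32   27   53   98 1138] [69.2 77.6] [ 0.5171 -0.4046  0.036 ]
0.026 [  0 100  16  23 192] [  5.9 113.1] [ 0.5644 -0.4537  0.0335]
0.026 [ 91 125  17  21 172] [100.7 133. ] [ 0.553  -0.3761  0.0342]
0.026 [508 136  38  43 733] [522.5 155.1] [ 0.4512 -0.0347  0.0321]
0.026 [158 153  54  52 839] [191.7 173. ] [ 0.5573 -0.2915  0.0357]
0.026 [348 160  38  38 384] [361.7 172.6] [ 0.5093 -0.1594  0.0356]
0.026 [ 496  248   64   89 3035] [530.3 287.3] [0.5575 0.0335 0.0413]
0.026 [253 277  36  24 341] [270.8 285.7] [ 0.6386 -0.1963  0.0362]
0.026 [  0 323  37  17 373] [ 13.8 330.9] [ 0.7762 -0.421   0.0334]
0.026 [190 336  29  20 278] [206. 344.] [ 0.7247 -0.2351  0.0378]
0.026 [173 376  25  20 122] [184.7 386.7] [ 0.7858 -0.2407  0.0349]
```

View pics/w3.png

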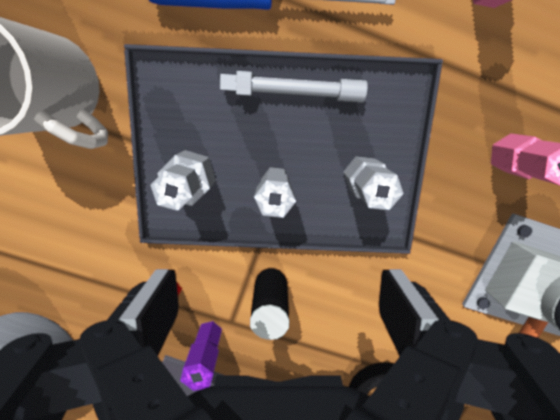

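The large socket is at (172,190), the small one at (275,197) and the medium one at (382,190). I measure the large one's hex angle from its top face.

```bash
cat >> h.py <<'E'
def tops(f,bias=.0018,zmin=.0665):
    z=np.load(f);d,K,R,t=z['d'],z['K'],z['R'],z['t'];P=cloud(d,K,R,t)
    T=wristpose()[3];tx=Ro.from_rotvec(T['tool_rot']).as_matrix()[:2,0]
    M=((P[...,2]>zmin)&(P[...,2]<.080)&(d>0)).astype(np.uint8)
    cs=cv2.findContours(M,0,1)[0]
    for c in cs:
        if cv2.contourArea(c)<300: continue
        a,w,ws,cc,wm=hexfit(px2xy(c[:,0],K,R,t,.072))
        print('top',c[:,0].mean(0).round(0),'flat ang',a,'w',round(w,4),ws,'c raw',cc,'corr',(cc-bias*tx).round(4),'wmax',round(wm,4))
E
python3 - <<'E'
from h import *
tops('w3.npz');tops('w3.npz',zmin=.070);rel([.569,-.2995,.22],.34)
E
```

```text
top [197. 375.] flat ang 34.0 w 0.0286 [0.029  0.0274 0.0292] c raw [ 0.7313 -0.2346] corr [ 0.733 -0.234] wmax 0.0312
top [270. 320.] flat ang 19.0 w 0.0347 [0.0363 0.0336 0.0343] c raw [ 0.6535 -0.1911] corr [ 0.6552 -0.1905] wmax 0.0358
top [275. 197.] flat ang 14.0 w 0.0287 [0.0293 0.0285 0.0283] c raw [ 0.5476 -0.2236] corr [ 0.5493 -0.223 ] wmax 0.032
top [382. 190.] flat ang 13.0 w 0.0291 [0.0288 0.0299 0.0285] c raw [ 0.5143 -0.1483] corr [ 0.516  -0.1477] wmax 0.0326
top [172. 189.] flat ang 3.0000000000000004 w 0.029 [0.0298 0.0275 0.0298] c raw [ 0.5679 -0.3002] corr [ 0.5696 -0.2996] wmax 0.0323
top [553. 167.] flat ang 3.0000000000000004 w 0.02 [0.0237 0.0253 0.0111] c raw [ 0.4547 -0.0335] corr [ 0.4564 -0.0329] wmax 0.0221
top [39. 89.] flat ang 6.000000000000001 w 0.0728 [0.0778 0.087  0.0536] c raw [ 0.5325 -0.4134] corr [ 0.5342 -0.4128] wmax 0.0747
top [269. 322.] flat ang 50.0 w 0.0338 [0.0344 0.0323 0.0346] c raw [ 0.6545 -0.1908] corr [ 0.6562 -0.1902] wmax 0.0343
top [275. 198.] flat ang 14.0 w 0.0283 [0.0285 0.0283 0.0281] c raw [ 0.5479 -0.2235] corr [ 0.5496 -0.2229] wmax 0.0316
top [382. 190.] flat ang 13.0 w 0.0284 [0.0284 0.0288 0.0281] c raw [ 0.5144 -0.1478] corr [ 0.5161 -0.1472] wmax 0.032
top [171. 189.] flat ang 2.0 w 0.0283 [0.0286 0.0276 0.0286] c raw [ 0.5684 -0.3004] corr [ 0.5701 -0.2998] wmax 0.0319
top [38. 90.] flat ang 12.000000000000002 w 0.0708 [0.0776 0.0793 0.0555] c raw [ 0.5319 -0.4145] corr [ 0.5336 -0.4139] wmax 0.0727
row [ 0.0152 -0.1337  0.0665] [ 0.0002 -0.0001  0.0018] yaw now 0.3428 pos [ 0.5507 -0.2209  0.2599] t 4.45 F [ 1.1 -0.1  0.6] op 0.0856 gf 0.0
```

```bash
python3 -c "
from h import *
rel([.570,-.2997,.19],.567)"
```

```text
row [ 0.0138 -0.1346  0.1165] [ 3.000e-04 -1.000e-04 -1.428e-01] yaw now 0.3428 pos [ 0.5507 -0.2209  0.2599] t 4.45 F [ 1.1 -0.1  0.6] op 0.0856 gf 0.0
```

Call:
apply_moves(rows=[0.014,-0.135,0.1165,0,0,-0.143,0.014,-0.135,0.1165,0,0,-0.143,0.014,-0.135,0.1165,0,0,-0.143,0.014,-0.135,0.1165,0,0,-0.143,0.014,-0.135,0.1165,0,0,-0.143], grip=0.7)

```text
t: 4.95
tool_pos: [0.5703, -0.3006, 0.1913]
tool_rot: [-0.877, 3.016, -0.001]
contact_force: [0.6, 0.1, -0.6]
opening: 0.0599
grip_force: 0.0
```

```bash
python3 - <<'E'
from h import *
K,R,t,o=wristpose()
p,d=ctrl.get_image('wrist');np.savez('w4.npz',p=p,d=d,K=K,R=R,t=t)
tops('w4.npz',zmin=.070)
rel([.570,-.2997,.112],.567)
E
```

```text
top [533. 286.] flat ang 13.0 w 0.0295 [0.0283 0.0304 0.0299] c raw [ 0.5147 -0.1489] corr [ 0.5162 -0.1479] wmax 0.0328
top [404. 266.] flat ang 14.0 w 0.029 [0.0287 0.0298 0.0284] c raw [ 0.5479 -0.2243] corr [ 0.5494 -0.2233] wmax 0.0316
top [278. 231.] flat ang 3.0000000000000004 w 0.0284 [0.0287 0.0286 0.0279] c raw [ 0.5685 -0.3011] corr [ 0.57   -0.3001] wmax 0.0318
top [149.  79.] flat ang 6.000000000000001 w 0.0542 [0.0626 0.0602 0.0398] c raw [ 0.5354 -0.4052] corr [ 0.5369 -0.4042] wmax 0.0571
top [28. 60.] flat ang 31.0 w 0.0406 [0.0485 0.0534 0.0198] c raw [ 0.5563 -0.4542] corr [ 0.5578 -0.4532] wmax 0.0432
row [1.000e-04 1.900e-03 1.334e-01] [-0.0013  0.0008 -0.0003] yaw now 0.5666 pos [ 0.5705 -0.3005  0.192 ] t 5.0 F [0.3 0.6 1. ] op 0.0595 gf 0.0
```

Call:
apply_moves(rows=[0,0.001,0.07,0,0,0,0,0.001,0.11,0,0,0,0,0.001,0.133,0,0,0,0,0.001,0.133,0,0,0,0,0.001,0.133,0,0,0])

```text
t: 5.5
tool_pos: [0.5703, -0.301, 0.1122]
tool_rot: [-0.877, 3.015, -0.003]
contact_force: [0.2, -0.5, 0.6]
opening: 0.0596
grip_force: 0.0
```

Call:
apply_moves(rows=[0,0,0,0,0,0,0,0,0,0,0,0,0,0,0,0,0,0,0,0,0,0,0,0,0,0,0,0,0,0,0,0,0,0,0,0,0,0,0,0,0,0,0,0,0,0,0,0], grip=0, grip_force=70)

```text
t: 6.3
tool_pos: [0.5704, -0.3016, 0.1125]
tool_rot: [-0.876, 3.015, -0.004]
contact_force: [-2.0, 0.8, 6.3]
opening: 0.0272
grip_force: 69.6
```

```bash
python3 -c "
from h import *
rel([.552,.2172,.250],.48)"
```

```text
row [-0.4377  0.7458 -0.2307] [-0.0017  0.0009  0.0544] yaw now 0.5655 pos [ 0.5704 -0.3016  0.1125] t 6.3 F [-2.   0.8  6.3] op 0.0272 gf 69.6
```

Call:
apply_moves(rows=[0,0,-0.04,0,0,0,0,0,-0.1,0,0,0,0,0,-0.17,0,0,0,0,0,-0.23,0,0,0,0,0,-0.23,0,0,0])

```text
t: 6.8
tool_pos: [0.5717, -0.3025, 0.2557]
tool_rot: [-0.874, 3.01, -0.014]
contact_force: [0.9, -0.2, -0.1]
opening: 0.0269
grip_force: 69.3
```

```bash
python3 -c "
from h import *
rel([.552,.2172,.240],.48)"
```

```text
row [-0.4363  0.7491  0.02  ] [-0.0069  0.0033  0.0544] yaw now 0.5655 pos [ 0.5717 -0.3025  0.2557] t 6.8 F [ 0.9 -0.2 -0.1] op 0.0269 gf 69.3
```

Call:
apply_moves(rows=[-0.436,0.749,0.02,0,0,0.054,-0.436,0.749,0.02,0,0,0.054,-0.436,0.749,0.02,0,0,0.054,-0.436,0.749,0.02,0,0,0.054,-0.436,0.749,0.02,0,0,0.054,-0.436,0.749,0.02,0,0,0.054,-0.436,0.749,0.02,0,0,0.054,-0.436,0.749,0.02,0,0,0.054,-0.436,0.749,0.02,0,0,0.054,-0.436,0.749,0.02,0,0,0.054,-0.436,0.749,0.02,0,0,0.054,-0.436,0.749,0.02,0,0,0.054,-0.436,0.749,0.02,0,0,0.054,-0.436,0.749,0.02,0,0,0.054,-0.436,0.749,0.02,0,0,0.054])

```text
t: 8.3
tool_pos: [0.5496, 0.2174, 0.236]
tool_rot: [0.745, -3.051, 0.0]
contact_force: [-1.0, -0.3, -1.3]
opening: 0.0271
grip_force: 69.7
```

```bash
python3 - <<'E'
from h import *
rel([.552,.2172,.200],.48)
K,R,t,o=wristpose()
p,d=ctrl.get_image('wrist');np.savez('w5.npz',p=p,d=d,K=K,R=R,t=t);cv2.imwrite('pics/w5.png',p)
E
```

```text
row [-0.0035 -0.0022  0.06  ] [-0.0001 -0.0004 -0.0007] yaw now 0.4789 pos [0.5496 0.2174 0.236 ] t 8.3 F [-1.  -0.3 -1.3] op 0.0271 gf 69.7
```

View pics/w5.png

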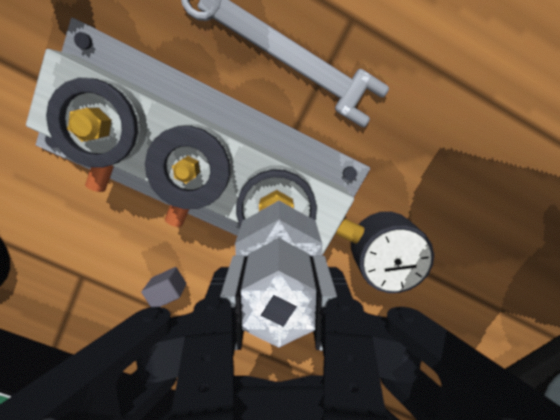

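The large socket is held upright with its top at (278,311), and the nut is just behind its lower end at (276,202). I check the socket's offset from the TCP axis in the tool frame.

```bash
python3 - <<'E'
from h import *
z=np.load('w5.npz');p,d=z['p'],z['d'];m=ctrl.camera_model('wrist');K=m['mtx'];A=m['tool_from_camera']
v,u=np.indices(d.shape);c=np.stack([(u-K[0,2])/K[0,0]*d,(v-K[1,2])/K[1,1]*d,d],-1)
T=c@A[:3,:3].T+A[:3,3]
S=np.zeros(d.shape,np.uint8);S[200:350,235:325]=1
print('z at top',np.median(T[320:335,270:285,2]))
g=(p.max(-1).astype(int)-p.min(-1)<25)&(p.max(-1)>90)
M=((S>0)&(T[...,2]<.046)&(T[...,2]>.03)&(d>0)&g).astype(np.uint8)
ct=max(cv2.findContours(M,0,1)[0],key=cv2.contourArea)[:,0]
# rays to tool plane
z0=.040
r=np.stack([(ct[:,0]-K[0,2])/K[0,0],(ct[:,1]-K[1,2])/K[1,1],np.ones(len(ct))],-1)@A[:3,:3].T
s=(z0-A[2,3])/r[:,2];q=(A[:3,3]+r*s[:,None])[:,:2]
print(hexfit(q),q.min(0),q.max(0))
# shoulder of the lower hexagon z~.076
for lo,hi in((.070,.080),):
    M=((S>0)&(T[...,2]<hi)&(T[...,2]>lo)&(d>0)); print(T[M].min(0),T[M].max(0),M.sum())
E
```

```text
z at top 0.04051601777010973
(np.float64(29.000000000000004), np.float64(0.029413574129745143), array([0.0305, 0.0271, 0.0306]), array([0.0028, 0.0007]), np.float64(0.03283138572630532)) [-0.01445918 -0.01305976] [0.02015538 0.01415299]
[ 0.00642276 -0.01902589  0.07001323] [0.02427631 0.02100403 0.07997182] 1807
```

Call:
apply_moves(rows=[-0.0035,-0.002,0.03,0,0,0,-0.0035,-0.002,0.06,0,0,0,-0.0035,-0.002,0.06,0,0,0,-0.0035,-0.002,0.06,0,0,0])

```text
t: 8.75
tool_pos: [0.5519, 0.218, 0.2003]
tool_rot: [0.746, -3.051, 0.0]
contact_force: [0.5, -0.7, -1.6]
opening: 0.0271
grip_force: 69.8
```

```bash
python3 - <<'E'
from h import *
rel([.552,.2172,.1665],.48)
E
```

```text
row [ 0.0003 -0.0012  0.0564] [ 0.0001 -0.0005 -0.0001] yaw now 0.4798 pos [0.5519 0.218  0.2003] t 8.75 F [ 0.5 -0.7 -1.6] op 0.0271 gf 69.8
```

Call:
apply_moves(rows=[0,-0.001,0.01,0,0,0,0,-0.001,0.018,0,0,0,0,-0.001,0.024,0,0,0,0,-0.001,0.028,0,0,0,0,-0.001,0.028,0,0,0])

```text
t: 9.25
tool_pos: [0.5519, 0.2181, 0.1831]
tool_rot: [0.748, -3.05, 0.0]
contact_force: [-0.6, -0.4, -1.2]
opening: 0.027
grip_force: 69.8
```

Call:
apply_moves(rows=[0,0,0.004,0,0,0,0,0,0.008,0,0,0,0,0,0.008,0,0,0])

```text
t: 9.55
tool_pos: [0.5522, 0.2179, 0.1785]
tool_rot: [0.748, -3.051, 0.001]
contact_force: [1.6, -1.4, -2.5]
opening: 0.0272
grip_force: 70.0
```

Call:
apply_moves(rows=[0,0,0.005,0,0,0,0,0,0.01,0,0,0,0,0,0.014,0,0,0,0,0,0.014,0,0,0])

```text
t: 9.95
tool_pos: [0.5522, 0.2179, 0.1699]
tool_rot: [-0.748, 3.051, -0.001]
contact_force: [1.7, -1.6, -2.5]
opening: 0.0269
grip_force: 69.9
```

Call:
apply_moves(rows=[0,0,0.003,0,0,0,0,0,0.006,0,0,0,0,0,0.006,0,0,0])

```text
t: 10.25
tool_pos: [0.5522, 0.2179, 0.1666]
tool_rot: [-0.748, 3.051, -0.0]
contact_force: [0.5, -1.3, -2.6]
opening: 0.0271
grip_force: 69.9
```

Still no contact force; I go on gently until the seat pushes back.

Call:
apply_moves(rows=[0,0,0.002,0,0,0,0,0,0.003,0,0,0,0,0,0.003,0,0,0])

```text
t: 10.55
tool_pos: [0.5523, 0.218, 0.1665]
tool_rot: [0.748, -3.051, 0.001]
contact_force: [-4.1, -2.7, 6.4]
opening: 0.027
grip_force: 71.0
```

```bash
python3 - <<'E'
from h import *
rel([.552,.2172,.1665],.48)
K,R,t,o=wristpose()
p,d=ctrl.get_image('wrist');cv2.imwrite('pics/w6.png',p)
E
```

```text
row [ 0.0012 -0.001  -0.0001] [-0.0003 -0.0001  0.0005] yaw now 0.4808 pos [0.5523 0.218  0.1665] t 10.55 F [-4.1 -2.7  6.4] op 0.027 gf 71.0
```

View pics/w6.png

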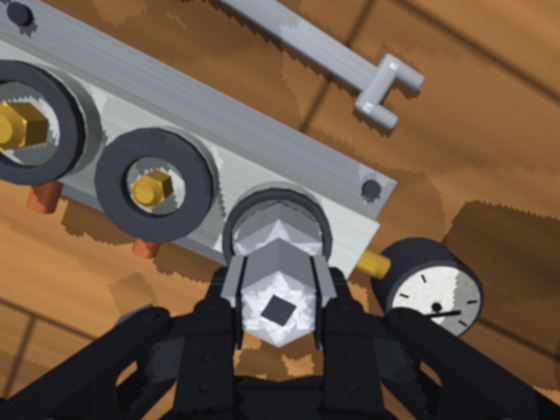

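The socket is inside the well at (278,230), and the contact force rises at TCP z = 0.1665, the predicted seated height. I press a touch more to confirm.

Call:
apply_moves(rows=[0,0,0.002,0,0,0,0,0,0.002,0,0,0,0,0,0.002,0,0,0])

```text
t: 10.9
tool_pos: [0.5524, 0.2181, 0.1665]
tool_rot: [0.748, -3.051, 0.001]
contact_force: [-6.0, -4.0, 11.6]
opening: 0.0271
grip_force: 71.7
```

```bash
python3 -c "
from station import ctrl
print(ctrl.finish_job())"
```

```text
the job is handed in; nothing more can be done
None
```

The large socket fits: it is fully seated on the end nut beside the dial gauge and still held upright in the gripper; it was the first one tried, so the other two never left the tray, and the job is handed in.

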